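# Fit the lemon cone to the citrus press and hold it down on its spring

### The arm

A 7-joint arm with a two-finger parallel gripper is mounted at the origin on a cart in front of the work surface, level with it; the furniture and walls round the work are solid. World frame = base frame: x ahead of the robot, y to its left, z up, the work surface at z = 0. Lengths are in m, angles in rad, forces in N, time in s.
With the tool pointing down it reaches from about 0.35 to 0.9 m from the base axis. Payload 8.1 kg.
Tool frame: the origin (TCP) lies midway between the tips of the shut fingers; the grasp point (between the pads) lies 19 mm behind it; z points along the fingers, y is the line along which they close (so a half turn about z gives the same grasp; the last joint's range is limited). The gripper opens to 92 mm and grips with 3 to 60 N. Pads are 19 mm wide; open, the fingers measure 130 mm over their backs; the gripper's body (75 mm by 190 mm) begins 47 mm behind the grasp point.
Start: joints at [-1.245, 0.434, 0.025, 1.573, -0.012, 1.134, -0.075], TCP at [0.26, 0.568, 0.227] pointing down, gripper open.
Joint ranges: [-2.62, 2.62], [-0.44, 2.09], [-1.27, 1.32], [0.08, 2.57], [-1.32, 4.46], [0.12, 2], [-2.74, 2.74]. Speed limits (rad/s): [2.22, 2.22, 3.01, 3.01, 3.14, 3.14, 3.14].

### API

Orientations are given as a rotation vector (axis times angle).
In Python, from cell import readout, get_image, calibration, ticket gives the robot as it stands. The module is installed in compiled form; this text tells all that it offers.
- The arm moves only by the tool move_arm, never from a script. Its argument "series" is a list of rows, each a list of 6 numbers: the shift along the world's x, y, z as a fraction of full scale, then the turn, a rotation vector about the world's x, y, z as a fraction of full scale. A call has 1 to 5 rows; each row is the pose to reach, as a shift and turn from the pose commanded when the call began; what a row does not reach only later rows make up. Full scale, the value 1, is 0.75 m for a shift and 60 degrees for a turn. A row lasts 1/10 s, in which the tool goes at most 50 mm and 8.59 degrees, less where a joint would pass 70% of its speed; a pose out of reach is approached as far as the arm can. A call with a number of a shift or a turn outside -1 to 1 is refused whole. A call with a gripper value outside its range is refused whole. "claw" is the opening, from -1 (shut) to 1 (fully open), so that 0 is half open, set as the call begins (left out, the last holds). The fingers move at their own pace and stop on an object; "squeeze" is the grip in N (left out, the last holds). Time passes only in rows, so rows that repeat a pose let the fingers close. It gives the time, the measured TCP pose, the force, the opening and the grip force at its end, in the units of the state.
- readout.observe(): the state, without advancing time (a new reading comes with each control period).
- get_image(name): name is "side" or "top"; returns (picture, depth): 480x640x3 uint8, red, green, blue; 480x640 float32, m along the optical axis (not along the pixel's ray), 0 where there is no reading.
- calibration(name): a dict with "fx", "fy", "cx", "cy" (pixels), "view" (4x4, takes a point from world to camera coordinates). Camera axes: x right, y down, z forward; pixel columns grow to the right and rows downward; lengths in m; the calibration is good to about 2 mm. A picture is of the moment at which its call begins. calibration takes no time and is no camera call.
- ticket.sign_off(): hands the job in; it is judged then, once.
The state is a dict: "clock": time; "joints": joint angles; "dq": joint speeds; "joint_efforts": joint torques, N m; "position": TCP position; "ee_rot": TCP orientation; "force": force on the tool from outside, world axes, zero at the start; "ft_torque": the same for the moment, N m; "width": opening from 0.0 (shut) to 1.0 (fully open); "gripper_force": force on a finger pad.
Only numpy, scipy, OpenCV 4.12 (cv2) and the standard library are available. Lean on these libraries where they do the work, as an engineer would, in place of code of your own. Each camera call takes 0.05 s, during which the arm holds its last target. There are 200 camera calls.

### The job

The citrus press is unplugged and washed, and there are lemons to do: lift the smaller of the two ribbed cones out of the storage tray, set it over the press's splined drive spindle, turn it until the splines mesh and slide it fully home on the spindle's collar. Then push cone and sprung spindle down together, most of the way through the spindle's short travel, and finish while still holding them pressed there so that I can check the start switch underneath. Do not force the spindle down on its spring before the splines have meshed (their ends chip), leave the larger cone in the tray, and do not knock the glass under the spout.

Things in the scene. Friction and masses are not known exactly. Their poses are not given: they have to be found in the camera images.
- cone_small_mid (a point): Smaller cone, white plastic, loose, about 70 g, upright in either cavity of the tray, 62 mm tall. Point: on its axis, half-way up. z up. Flat 60 mm skirt at the bottom (3.5 mm thick); above it eight upright ribs at 0, 45, 90.. deg from its x axis, 41 mm across the crests, 39 mm at 36 mm up, then rounding in to the tip. Fingers seat on two ribs each when closing along 22.5 deg + n x 45 deg
- cone_small_base (a point): Centre of the same cone's underside, same axes. Blind socket from here up: plain 20 mm mouth for 6 mm, then six inward splines (2.6 mm wide, 12 mm bore between them) from 6 to 20 mm up, end at 30 mm. Meshes when its x axis and the spindle's x axis differ by a multiple of 60 deg, with about 5 deg of play either way. The cone turns freely in its cavity
- cone_large_mid (a point): Larger cone, same white plastic and make, 74 mm tall, 53 mm across the ribs, same 60 mm skirt, upright in the other cavity. Point: on its axis, half-way up. Stays in the tray
- cavity_a (a point): One of the two round cavities of the grey storage tray (fixed; 206 x 86 mm, 22 mm high; cavities 61.5 mm across, 12 mm deep, 100 mm apart). Point: centre of the cavity floor, 10 mm above the worktop
- cavity_b (a point): The other cavity of the tray, same size. Point: centre of its floor
- seat (a point): On the axis of the upright steel drive spindle of the citrus press, on the top face of its collar (28 mm across), 126 mm above the worktop, moving down with the spindle. A cone is home when its underside lies on this face. z up; x along one of the six splines. The press is fixed: black housing 132 mm across, steel juice bowl 148 mm across with its rim 118 mm above the worktop
- spindle_tip (a point): Domed top of the spindle, 27 mm above the collar, same axes. Round pilot 10.4 mm in diameter down to 17 mm above the collar, below that six splines (18.4 mm across, 2.6 mm wide) down to 2 mm above it. Unmeshed, a cone stops with its underside 11 mm above the collar. The spindle turns stiffly (0.12 N m)
- plunger (a joint): How far the sprung spindle is pushed down, m: 0 up, 0.006 at its stop. Spring: 5 N to start moving, 1 N more for each mm (11 N at the stop). The switch underneath closes at 3.5 mm
- glass_mid (a point): Patterned tumbler on the worktop under the spout of the press, 81 mm across, 82 mm high. Point: on its axis, half-way up. Bystander
Mind the look-alikes: they are no part of the job. Leave any blue or orange look-alike of the part that bears glass_mid alone.

How it is judged:
By the outcome, as a careful person would: the job done as asked, in the order asked, and still so for the second after the job is handed in, while the arm keeps its last pose, push and grip.
It also fails if it takes over 45 s, if anything falls off the work surface, if the arm or the gripper's body presses on something with over 40 N, if the wrist force passes 120 N, or if a joint passes its speed limit or range.

## Working session

There is one attempt and no reset: what is moved stays moved. The work goes in short steps, Python scripts to look and compute and a tool call to move; the robot and the scene stay as the last step left them, time stands still between calls to the robot, and variables do not carry over. Pictures are saved under pics/ and viewed, at most 10 in all, crops included, and the job is handed in when it is done.

Besides the shell and the picture viewer there is one more tool, called after "Call:" in YAML: its name, and indented under it one key for each argument. move_arm: Moves the arm, as the interface text tells. Shift numbers are shares of 0.75 m and turn numbers shares of 60 degrees, none past 1 either way. Its arguments: {"type":"object","properties":{"series":{"type":"array"},"claw":{"type":"number"},"squeeze":{"type":"number"}},"required":["series"]}

```bash
mkdir -p pics
cat > h.py <<'E'
import numpy as np, cv2
from cell import readout, get_image, calibration, ticket
def cloud(name, d):
    c=calibration(name); v,u=np.mgrid[:480,:640]
    P=np.stack([(u-c["cx"])/c["fx"]*d,(v-c["cy"])/c["fy"]*d,d,np.ones_like(d)],-1)
    W=P@np.linalg.inv(np.array(c["view"])).T
    W[d<=0]=np.nan
    return W[...,:3]
def snap(name,fn=None):
    im,d=get_image(name); np.savez(f"{name}.npz",im=im,d=d)
    if fn: cv2.imwrite(f"pics/{fn}.png",im[...,::-1])
    return im,d
E
python3 - <<'E'
from h import *
for n in("top","side"):
    im,d=snap(n,n+"0"); c=calibration(n); print(n,c["fx"],c["cx"],c["cy"],np.round(c["view"],3).tolist())
s=readout.observe(); print({k:np.round(v,3).tolist() for k,v in s.items()})
E
```

```text
top 623.0812622757703 313.2292058434017 245.7774937239628 [[0.181, -0.983, 0.002, -0.045], [-0.872, -0.162, -0.462, 0.511], [0.455, 0.082, -0.887, 1.41], [0.0, 0.0, 0.0, 1.0]]
side 537.1107306533559 324.1538739430732 228.1894133148083 [[0.976, -0.22, -0.001, -0.513], [-0.109, -0.48, -0.871, 0.173], [0.191, 0.85, -0.492, 1.454], [0.0, 0.0, 0.0, 1.0]]
{'clock': 0.1, 'joints': [-1.245, 0.435, 0.025, 1.574, -0.012, 1.134, -0.075], 'dq': [0.001, -0.001, 0.001, -0.003, -0.002, -0.001, -0.0], 'joint_efforts': [0.003, -66.912, 0.988, -31.515, -0.061, 0.037, 0.0], 'position': [0.26, 0.568, 0.226], 'ee_rot': [-0.669, -3.069, 0.002], 'force': [-0.084, -0.928, -0.529], 'ft_torque': [-0.017, -0.063, -0.024], 'gripper_force': 0.0, 'width': 1.001}
```

View pics/top0.png

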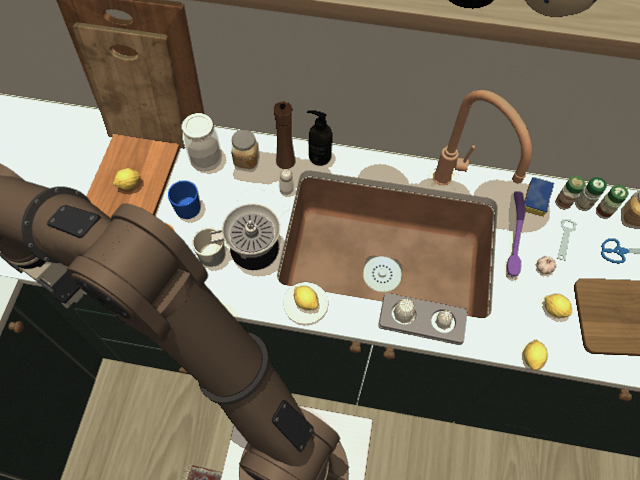

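View pics/side0.png

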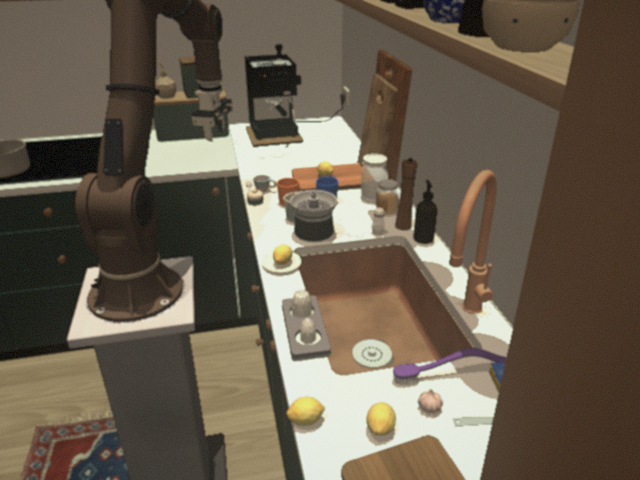

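Run:
```python
from h import *
t=np.load("top.npz"); im=t["im"]; W=cloud("top",t["d"])
a=cv2.resize(im[280:350,370:480],None,fx=7,fy=7,interpolation=cv2.INTER_CUBIC)[:, :790]
cv2.imwrite("pics/tray_z.png",a[...,::-1])
b=cv2.resize(im[170:280,160:300],None,fx=5,fy=5,interpolation=cv2.INTER_CUBIC)
cv2.imwrite("pics/press_z.png",b[...,::-1])
for n,(u,v) in dict(c1=(404,309),c2=(444,319),press=(252,230),glass=(208,240)).items():
    w=W[v-22:v+23,u-30:u+31].reshape(-1,3); w=w[np.isfinite(w[:,0])]
    print(n,"px",np.round(W[v,u],4))
# cones: points above tray top
x0=W[309,404];x1=W[319,444]
M=(W[...,2]>0.03)&(W[...,2]<0.12)
for n,p in (("c1",x0),("c2",x1)):
    m=M&(np.hypot(W[...,0]-p[0],W[...,1]-p[1])<0.04); w=W[m]
    print(n,len(w),"maxz",np.sort(w[:,2])[-5:].round(4))
    for zl,zh in((.03,.045),(.045,.06),(.06,.075),(.075,.1)):
        s=w[(w[:,2]>zl)&(w[:,2]<zh)]
        if len(s): print(zl,len(s),s.min(0).round(4),s.max(0).round(4))
    k=w[w[:,2].argsort()[-8:]]; print("tip",k.mean(0).round(4))
# tray rim top plane pts
g=W[280:350,370:480].reshape(-1,3); g=g[(abs(g[:,2]-.022)<.004)]
r=cv2.minAreaRect((g[:,:2]*1000).astype(np.float32)); print("tray",r)
# press
p=W[230,252]; m=(np.hypot(W[...,0]-p[0],W[...,1]-p[1])<0.1)&(W[...,2]>0.108)&(W[...,2]<.122)
w=W[m]; r=cv2.minEnclosingCircle((w[:,:2]*1000).astype(np.float32)); print("rim",r)
m=(np.hypot(W[...,0]-p[0],W[...,1]-p[1])<0.06)&(W[...,2]>0.132); w=W[m]; print("spindle",len(w),w.mean(0),w.min(0),w.max(0))
```

```text
c1 px [ 0.4066 -0.195   0.0736]
c2 px [ 0.4036 -0.2946  0.0613]
press px [0.5268 0.207  0.1238]
glass px [0.5271 0.3353 0.0263]
c1 351 maxz [0.0849 0.0855 0.0859 0.0871 0.0881]
0.03 51 [ 0.3934 -0.2244  0.0313] [ 0.4211 -0.1748  0.0448]
0.045 67 [ 0.3943 -0.2232  0.0451] [ 0.4446 -0.1743  0.06  ]
0.06 163 [ 0.396  -0.222   0.0601] [ 0.4368 -0.1776  0.0749]
0.075 70 [ 0.4057 -0.2123  0.0754] [ 0.4315 -0.1837  0.0881]
tip [ 0.4155 -0.1963  0.0855]
c2 201 maxz [0.0719 0.0724 0.0731 0.0731 0.0738]
0.03 45 [ 0.3958 -0.3162  0.0306] [ 0.4253 -0.2796  0.0449]
0.045 75 [ 0.3968 -0.3161  0.0451] [ 0.4312 -0.2798  0.0598]
0.06 81 [ 0.3982 -0.3105  0.0602] [ 0.4275 -0.2862  0.0738]
tip [ 0.4145 -0.2983  0.0721]
tray ((416.9643249511719, -249.2205810546875), (211.89108276367188, 94.37612915039062), 87.94366455078125)
rim ((533.5771484375, 222.43264770507812), 83.58302307128906)
spindle 42 [0.53441967 0.21119247 0.14343872] [0.5280843  0.20088737 0.13315904] [0.5461844  0.21944939 0.15878456]
```

View pics/tray_z.png

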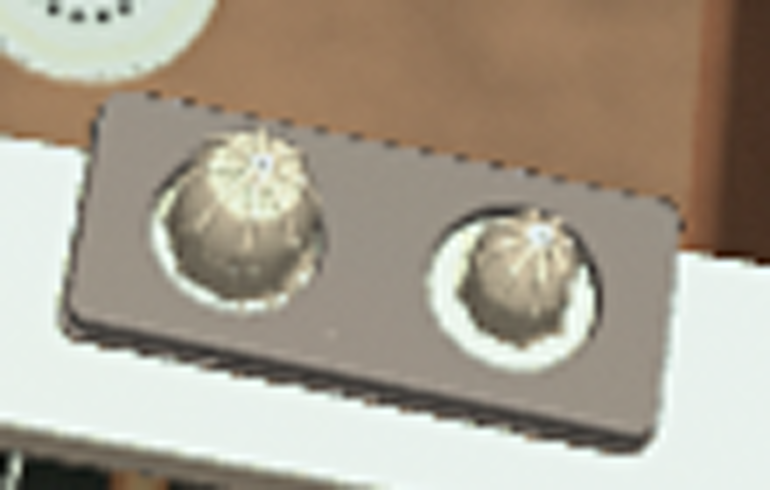

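View pics/press_z.png

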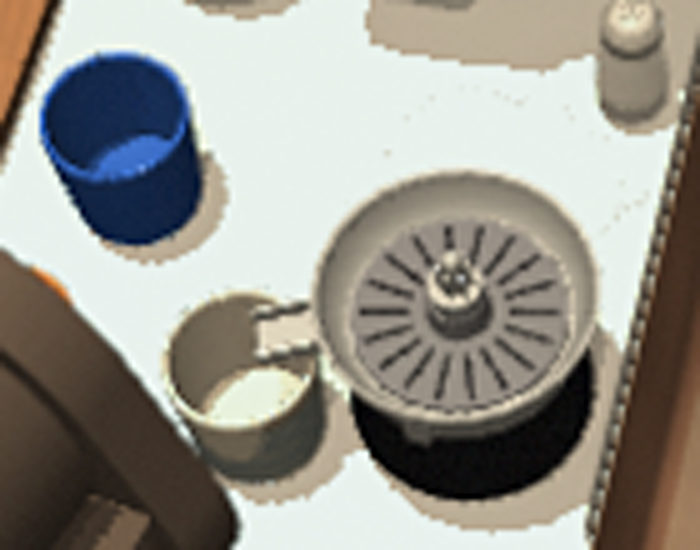

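The tray holds two ribbed white cones. The left one at px (404,309) has its tip at z≈0.086 and ribs nearly filling the cavity, so it is the large one. The right one at px (444,319) has its tip at z≈0.072 with a wide skirt margin, so it is the 62 mm one, the target; the enlarged crop confirms this. The press is at (252,230), with its spindle at (251,225). The clear glass is at (208,247) under the spout, and the blue and orange tumblers are look-alikes. Next I measure rib yaw, spline yaw and the spindle axis.

```bash
cat > m.py <<'E'
from h import *
from scipy.optimize import least_squares
def proj(n,X):
    c=calibration(n); V=np.array(c["view"]); P=np.asarray(X)@V[:3,:3].T+V[:3,3]
    return P[...,0]/P[...,2]*c["fx"]+c["cx"],P[...,1]/P[...,2]*c["fy"]+c["cy"]
def ray(n,u,v,z):
    c=calibration(n); V=np.array(c["view"]); R=V[:3,:3]; o=-R.T@V[:3,3]
    d=R.T@np.array([(u-c["cx"])/c["fx"],(v-c["cy"])/c["fy"],1]); return o+d*(z-o[2])/d[2]
E
python3 - <<'E'
from m import *
for n in("top","side"):
    t=np.load(n+".npz"); W=cloud(n,t["d"])
    # rim circle: points near z=.118 in ring
    c0=np.array([.533,.21]); R=np.hypot(W[...,0]-c0[0],W[...,1]-c0[1])
    w=W[(abs(W[...,2]-.1165)<.003)&(R<.09)&(R>.055)]
    f=least_squares(lambda p:np.hypot(w[:,0]-p[0],w[:,1]-p[1])-p[2],[*c0,.072],loss="soft_l1",f_scale=.001)
    print(n,"rim",len(w),f.x.round(4))
    w=W[(R<.05)&(W[...,2]>.137)]
    f=least_squares(lambda p:np.hypot(w[:,0]-p[0],w[:,1]-p[1])-.007,c0,loss="soft_l1",f_scale=.001)
    print(" spindle",len(w),f.x.round(4), "top",w[w[:,2].argsort()[-4:]].mean(0).round(4))
    c1=np.array([.415,-.299]); R=np.hypot(W[...,0]-c1[0],W[...,1]-c1[1])
    w=W[(R<.03)&(W[...,2]>.025)&(W[...,2]<.045)]
    f=least_squares(lambda p:np.hypot(w[:,0]-p[0],w[:,1]-p[1])-.0197,c1,loss="soft_l1",f_scale=.001)
    w2=W[(R<.04)&(W[...,2]>.025)]
    print(" cone",len(w),f.x.round(4),"tip",w2[w2[:,2].argsort()[-4:]].mean(0).round(4), "cam az", np.degrees(np.arctan2(*(-(np.linalg.inv(calibration(n)["view"])[:2,3]*-1+c1)[::-1]))))
    g=W.reshape(-1,3); g=g[(abs(g[:,2]-.022)<.004)&(abs(g[:,0]-.417)<.07)&(abs(g[:,1]+.249)<.13)]
    print(" tray",cv2.minAreaRect((g[:,:2]*1000).astype(np.float32)))
    # glass
    gl=W[(abs(W[...,2]-.078)<.004)&(np.hypot(W[...,0]-.53,W[...,1]-.31)<.06)]
    if len(gl): print(" glass",len(gl),gl.min(0).round(3),gl.max(0).round(3))
t=[np.load(n+".npz")["im"] for n in("top","side")]
A=[]
for n,im in zip(("top","side"),t):
    for X,h in (((.415,-.299,.045),.045),((.534,.211,.14),.035)):
        u,v=proj(n,np.array(X)); k=h*0.45*1000 if n=="top" else h*420
        M=np.array([[1,0,0],[0,1,0]],float); s=int(k)
        c=cv2.getRectSubPix(im,(2*s+1,2*s+1),(float(u),float(v)))
        A.append(cv2.resize(c,(390,290) if 0 else (290,290),interpolation=cv2.INTER_LANCZOS4))
out=np.vstack([np.hstack(A[:2]),np.hstack(A[2:])]); cv2.imwrite("pics/four.png",out[...,::-1])
E
```

```text
top rim 210 [0.5355 0.2126 0.0713]
 spindle 37 [0.5385 0.213 ] top [0.5341 0.2123 0.1548]
 cone 62 [ 0.418  -0.3004] tip [ 0.4149 -0.2993  0.0731] cam az 159.88119679140786
 tray ((416.9643249511719, -249.2205810546875), (211.89108276367188, 94.37612915039062), 87.94366455078125)
 glass 74 [0.475 0.279 0.074] [0.54  0.361 0.082]
side rim 85 [0.539  0.2099 0.0715]
 spindle 23 [0.5363 0.2049] top [0.5392 0.2109 0.1495]
 cone 104 [ 0.4189 -0.2969] tip [ 0.4179 -0.2995  0.0707] cam az -100.18823397604406
 tray ((420.32659912109375, -251.93344116210938), (213.2811279296875, 91.71646881103516), 87.87701416015625)
 glass 14 [0.471 0.294 0.075] [0.518 0.36  0.08 ]
```

View pics/four.png

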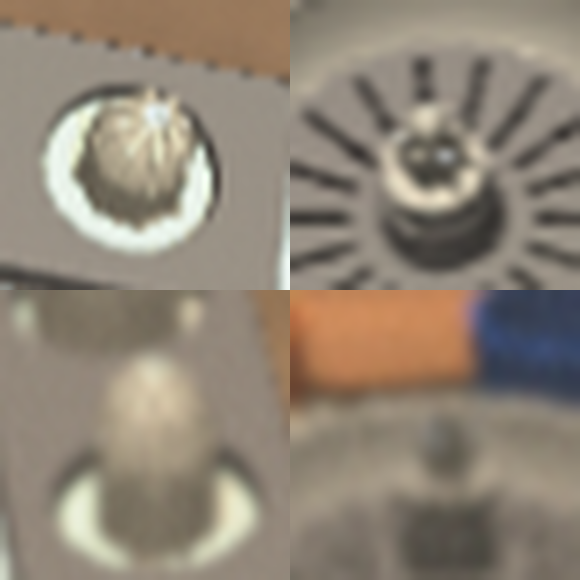

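The two top crops show the cone's ribs and its scalloped foot against the white skirt, and the spindle dome and splines at the centre of the strainer. The side camera is blurred. I unwrap the top view for the yaws.

Run:
```python
from m import *
im=np.load("top.npz")["im"]; g=im.astype(np.float32).mean(-1)
v,u=np.mgrid[300:345,425:465]; m=im[300:345,425:465].min(-1)>200
pts=np.array([ray("top",a,b,.0135)[:2] for a,b in zip(u[m],v[m])])
sel=np.hypot(*(pts-[.4165,-.2995]).T)<.034
(c,r)=cv2.minEnclosingCircle((pts[sel]*1000).astype(np.float32)); print("skirt",c,r)
def samp(X):
    a,b=proj("top",X); return cv2.remap(g,a.astype(np.float32),b.astype(np.float32),cv2.INTER_CUBIC)
th=np.radians(np.arange(-20,341,1.))
def prof(z): 
    return np.where(z<.036,.0203-.0008*z/.036,.0195*np.sqrt(np.clip(1-((z-.036)/.027)**2,0,1)))
C=np.array(c)/1000
def ring(C,r,z): return samp(np.stack([C[0]+r*np.cos(th),C[1]+r*np.sin(th),0*th+z],-1))
skirt=np.array([ring(C,r,.0135) for r in np.linspace(.015,.031,60)])
body=np.array([ring(C,float(prof(z)),.010+z) for z in np.linspace(.060,.004,100)])
S=.5365; sp=np.array([ring([.5355,.2125],r,.143) for r in np.linspace(.001,.014,60)])
f=lambda A:cv2.resize(np.clip(A,0,255).astype(np.uint8),(780,180))
out=np.vstack([f(skirt),f(body),f(sp)])
for k in range(-20,341,45):
    pass
for a in range(0,341,30): 
    x=int((a+20)/360*780); cv2.putText(out,str(a),(x,14),0,.4,0,1); out[:,x]=0
cv2.imwrite("pics/unw.png",out)
# 45deg phase on camera-facing windows
def phase(sig,lo,hi,per):
    k=(th>=np.radians(lo))&(th<=np.radians(hi)); t=th[k]; w=2*np.pi/np.radians(per)
    A=np.stack([np.cos(w*t),np.sin(w*t),np.ones_like(t),t,t**2,t**3],-1); q=np.linalg.lstsq(A,sig[k],rcond=None)[0]
    return round(float(np.degrees(np.arctan2(q[1],q[0]))/360*per),1),round(float(np.hypot(q[0],q[1])),1)
for r in(.0175,.0185,.0195,.0205,.0215): print("skirt bright peak",r,phase(ring(C,r,.0135),100,220,45))
for z in(.01,.02,.03,.036,.042,.048,.053,.057): print("body",z,phase(ring(C,float(prof(z)),.01+z),100,220,45),phase(ring(C,float(prof(z)),.01+z),70,290,45))
for r in(.006,.007,.008,.009): print("sp",r,phase(ring([.5355,.2125],r,.143),0,340,60))
```

```text
skirt (417.274658203125, -299.4320373535156) 28.875328063964844
skirt bright peak 0.0175 (-13.7, 6.1)
skirt bright peak 0.0185 (-12.8, 14.0)
skirt bright peak 0.0195 (-11.7, 22.1)
skirt bright peak 0.0205 (-10.9, 24.2)
skirt bright peak 0.0215 (-10.2, 18.9)
body 0.01 (-8.2, 5.7) (-8.0, 8.0)
body 0.02 (6.0, 4.8) (2.0, 9.1)
body 0.03 (7.9, 7.7) (-7.5, 6.7)
body 0.036 (9.3, 6.6) (-19.4, 7.9)
body 0.042 (15.7, 3.0) (21.0, 21.3)
body 0.048 (18.9, 1.7) (18.0, 16.2)
body 0.053 (14.2, 17.5) (15.1, 17.0)
body 0.057 (10.7, 14.3) (14.8, 11.1)
sp 0.006 (-15.6, 21.8)
sp 0.007 (-14.2, 27.6)
sp 0.008 (-13.1, 26.6)
sp 0.009 (-12.5, 18.3)<stdin>:28: DeprecationWarning: Conversion of an array with ndim > 0 to a scalar is deprecated, and will error in future. Ensure you extract a single element from your array before performing this operation. (Deprecated NumPy 1.25.)
```

View pics/unw.png

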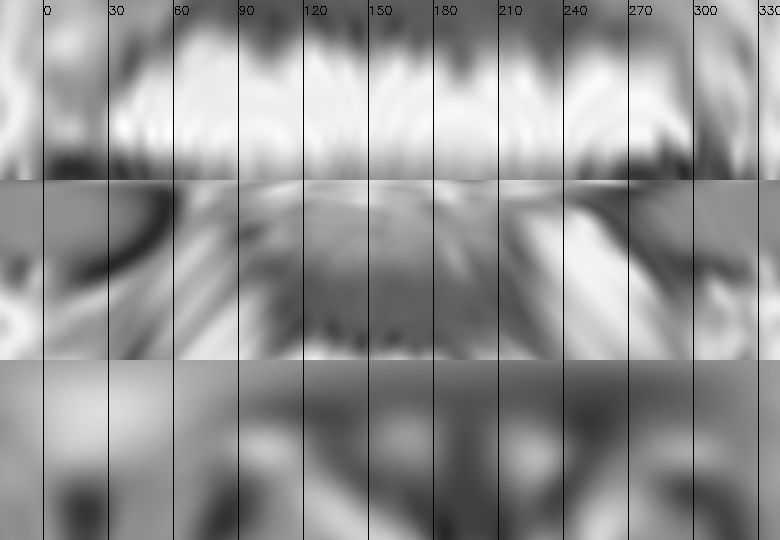

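The unwrap shows foot crests at about 105, 148, 193 and 237°, so ribs sit at about 13° mod 45. Spline tops are at about 103, 167 and 226°, so about 46° mod 60. I will grasp closing along about -9.5°, which means a turn of -75°. The cone is at (0.417, -0.2995).

Call:
move_arm:
  series:
    - [0.06,-0.13,0.02,0,0,-0.14]
    - [0.11,-0.26,0.035,0,0,-0.28]
    - [0.16,-0.38,0.04,0,0,-0.42]
    - [0.19,-0.44,0.04,0,0,-0.56]
    - [0.21,-0.5,0.04,0,0,-0.7]
  claw: 1
  squeeze: 25

```text
clock: 0.6
position: [0.3579, 0.3375, 0.2492]
ee_rot: [-1.732, -2.621, -0.0]
force: [1.1, 0.8, 0.2]
width: 1.001
gripper_force: 0.0
```

Call:
move_arm:
  series:
    - [0.06,-0.06,0.0,0,0,-0.12]
    - [0.08,-0.12,0.0,0,0,-0.25]
    - [0.08,-0.18,0.0,0,0,-0.35]
    - [0.08,-0.25,0.0,0,0,-0.45]
    - [0.08,-0.31,0.0,0,0,-0.54]

```text
clock: 1.1
position: [0.4171, 0.1066, 0.2489]
ee_rot: [-2.393, -2.035, 0.0]
force: [0.2, 0.2, 0.5]
width: 1.002
gripper_force: 0.0
```

Call:
move_arm:
  series:
    - [0,-0.06,0.0,0,0,0]
    - [0,-0.12,0.0,0,0,0]
    - [0,-0.18,0.0,0,0,0]
    - [0,-0.25,-0.03,0,0,0]
    - [0,-0.31,-0.06,0,0,0]

```text
clock: 1.6
position: [0.4176, -0.1189, 0.2076]
ee_rot: [2.387, 2.041, 0.004]
force: [0.9, 0.4, -0.4]
width: 1.002
gripper_force: 0.0
```

```bash
cat > st.py <<'E'
from h import *
s=readout.observe(); r=s["ee_rot"]
print("t",s["clock"],"p",np.round(s["position"],4),"closing",round((2*np.degrees(np.arctan2(r[1],r[0]))-90+90)%180-90,2),"rotz",round(float(r[2]),4),"F",np.round(s["force"],2),"M",np.round(s["ft_torque"],2),"w",round(float(s["width"])*92,1),"j",np.round(s["joints"],2))
E
python3 st.py
```

```text
t 1.6 p [ 0.4176 -0.1189  0.2076] closing -8.94 rotz 0.0037 F [ 0.93  0.45 -0.4 ] M [-0.03 -0.02  0.03] w 92.2 j [-0.46  0.14  0.7   2.08 -0.12  0.95  0.15]
```

Call:
move_arm:
  series:
    - [0,-0.06,0.0,0,0,-0.01]
    - [0,-0.12,-0.03,0,0,-0.01]
    - [0,-0.18,-0.06,0,0,-0.01]
    - [0,-0.235,-0.09,0,0,-0.01]
    - [0,-0.235,-0.14,0,0,-0.01]

```text
clock: 2.1
position: [0.4174, -0.3006, 0.1029]
ee_rot: [2.401, 2.016, -0.002]
force: [0.2, 1.6, -0.6]
width: 0.997
gripper_force: 0.0
```

```bash
python3 st.py
```

```text
t 2.1 p [ 0.4174 -0.3006  0.1029] closing -9.94 rotz -0.0021 F [ 0.21  1.59 -0.56] M [-0.08  0.03  0.04] w 91.8 j [ 0.02  0.46  0.67  2.03 -0.4   0.78  0.76]
```

Call:
move_arm:
  series:
    - [0,0.001,-0.04,0,0,0]
    - [0,0.001,-0.075,0,0,0]
    - [0,0.001,-0.095,0,0,0]
    - [0,0.001,-0.102,0,0,0]
    - [0,0.001,-0.102,0,0,0]

```text
clock: 2.6
position: [0.417, -0.2925, 0.0255]
ee_rot: [-2.398, -2.027, 0.001]
force: [0.1, 0.4, 0.8]
width: 0.999
gripper_force: 0.0
```

Run:
```python
from h import *
import subprocess; print(subprocess.run(["python3","st.py"],capture_output=True,text=True).stdout)
im,d=snap("top")
a=im[265:345,400:490]; cv2.imwrite("pics/grasp.png",cv2.resize(a,None,fx=7,fy=7,interpolation=cv2.INTER_CUBIC)[...,::-1])
```

```text
t 2.6 p [ 0.417  -0.2925  0.0255] closing -9.58 rotz 0.0009 F [0.09 0.41 0.83] M [-0.1   0.05  0.03] w 91.9 j [ 0.1   0.58  0.56  2.09 -0.52  0.62  0.86]

this script no longer has the robotException ignored in: <_io.TextIOWrapper mode='rw' encoding='UTF-8'>
Traceback (most recent call last):
BrokenPipeError: [Errno 32] Broken pipe
```

Call:
move_arm:
  series:
    - [0,-0.009,0,0,0,0]
    - [0,-0.009,0,0,0,0]
    - [0,-0.009,0,0,0,0]

```text
clock: 2.9
position: [0.4179, -0.2999, 0.0267]
ee_rot: [2.398, 2.027, 0.001]
force: [-0.6, 0.0, -0.0]
width: 0.999
gripper_force: 0.0
```

```bash
python3 st.py
python3 - <<'E'
from h import *
im,d=snap("top")
a=im[265:345,400:490]; cv2.imwrite("pics/grasp.png",cv2.resize(a,None,fx=7,fy=7,interpolation=cv2.INTER_CUBIC)[...,::-1])
E
```

```text
t 2.9 p [ 0.4179 -0.2999  0.0267] closing -9.59 rotz 0.0009 F [-0.59  0.02 -0.04] M [-0.07  0.06 -0.03] w 91.9 j [ 0.11  0.58  0.56  2.08 -0.52  0.62  0.87]
```

View pics/grasp.png

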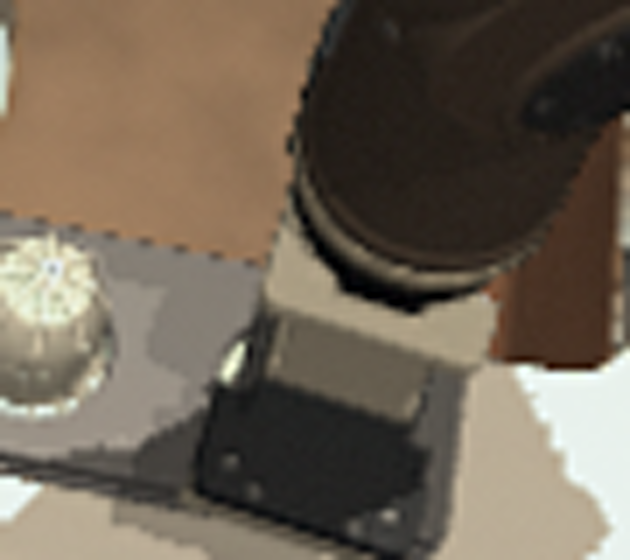

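The gripper now straddles the small cone, with its skirt just visible at crop (235,360). The large cone at (50,300) is clear. Closing.

Call:
move_arm:
  series:
    - [0,0,0,0,0,0]
    - [0,0,0,0,0,0]
    - [0,0,0,0,0,0]
    - [0,0,0,0,0,0]
    - [0,0,0,0,0,0]
  claw: -1
  squeeze: 25

```text
clock: 3.45
position: [0.4174, -0.2993, 0.0259]
ee_rot: [2.399, 2.028, -0.0]
force: [-0.4, -0.1, 0.2]
width: 0.612
gripper_force: 0.0
```

```bash
python3 st.py
```

```text
t 3.45 p [ 0.4174 -0.2993  0.0259] closing -9.57 rotz -0.0 F [-0.39 -0.08  0.15] M [-0.06  0.1   0.  ] w 56.3 j [ 0.11  0.58  0.56  2.08 -0.52  0.62  0.87]
```

Call:
move_arm:
  series:
    - [0,0,0,0,0,0]
    - [0,0,0,0,0,0]
    - [0,0,0,0,0,0]
    - [0,0,0,0,0,0]
    - [0,0,0,0,0,0]

```text
clock: 3.95
position: [0.4166, -0.299, 0.0258]
ee_rot: [-2.398, -2.027, 0.0]
force: [-4.8, 2.2, 5.1]
width: 0.398
gripper_force: 25.0
```

```bash
python3 st.py
```

```text
t 3.95 p [ 0.4166 -0.299   0.0258] closing -9.59 rotz 0.0004 F [-4.84  2.16  5.14] M [0.37 1.3  0.05] w 36.6 j [ 0.11  0.58  0.56  2.08 -0.52  0.62  0.87]
```

The width of 36.6 mm matches 39.5·cos 22.5°, so the fingers are seated on two ribs each. Lifting.

Call:
move_arm:
  series:
    - [0,0,0.02,0,0,0]
    - [0,0,0.05,0,0,0]
    - [0,0,0.1,0,0,0]
    - [0,0,0.16,0,0,0]
    - [0,0,0.22,0,0,0]

```text
clock: 4.45
position: [0.4175, -0.2995, 0.1924]
ee_rot: [2.399, 2.028, -0.001]
force: [1.0, 0.2, -1.3]
width: 0.398
gripper_force: 25.0
```

Call:
move_arm:
  series:
    - [0.02,0.06,0.05,0,0,0]
    - [0.03,0.12,0.07,0,0,0]
    - [0.04,0.18,0.07,0,0,0]
    - [0.05,0.24,0.07,0,0,0]
    - [0.06,0.3,0.07,0,0,0]

```text
clock: 4.95
position: [0.4632, -0.0719, 0.244]
ee_rot: [2.397, 2.029, 0.004]
force: [1.7, 1.1, -1.1]
width: 0.4
gripper_force: 25.0
```

```bash
python3 st.py
python3 - <<'E'
from h import *
im,d=snap("side","lift")
E
```

```text
t 4.95 p [ 0.4632 -0.0719  0.244 ] closing -9.53 rotz 0.0038 F [ 1.71  1.07 -1.14] M [-0.09  0.03 -0.01] w 36.8 j [-0.57  0.17  0.72  1.96 -0.13  1.06  0.04]
```

View pics/lift.png

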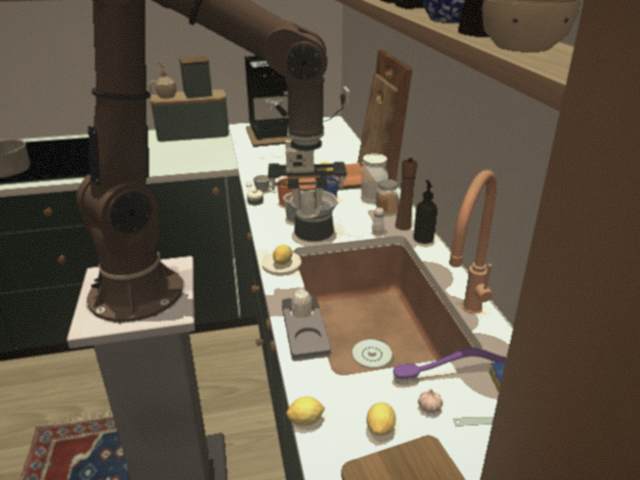

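The side view shows the cone gripped above and the right cavity at (310,340) empty, with the large cone still at (302,303). Next: above the spindle, turning -32° on the way to start the sweep.

Call:
move_arm:
  series:
    - [0.02,0.06,0,0,0,-0.12]
    - [0.035,0.12,0,0,0,-0.24]
    - [0.05,0.18,0,0,0,-0.36]
    - [0.065,0.24,0,0,0,-0.48]
    - [0.08,0.3,0,0,0,-0.53]

```text
clock: 5.5
position: [0.5231, 0.1527, 0.2436]
ee_rot: [-2.866, -1.287, -0.002]
force: [0.6, -0.6, -0.3]
width: 0.398
gripper_force: 25.0
```

Call:
move_arm:
  series:
    - [0.01,0.04,-0.01,0,0,0]
    - [0.017,0.07,-0.03,0,0,0]
    - [0.017,0.076,-0.05,0,0,0]
    - [0.017,0.076,-0.055,0,0,0]
    - [0.017,0.076,-0.055,0,0,0]

```text
clock: 6.0
position: [0.5349, 0.206, 0.2017]
ee_rot: [2.863, 1.291, -0.002]
force: [0.5, -0.7, -0.9]
width: 0.394
gripper_force: 25.0
```

```bash
python3 st.py
python3 - <<'E'
from m import *
a,_=snap("top"); b,_=snap("side")
A=cv2.resize(a[150:280,180:330],(450,390),interpolation=cv2.INTER_CUBIC)
B=cv2.resize(b[150:250,260:350],(350,390),interpolation=cv2.INTER_CUBIC)
cv2.imwrite("pics/above.png",np.hstack([A,B])[...,::-1])
E
```

```text
t 6.0 p [0.5349 0.206  0.2017] closing -41.47 rotz -0.0021 F [ 0.54 -0.73 -0.92] M [-0.13  0.11 -0.01] w 36.2 j [-0.94  0.42  0.67  1.77 -0.3   1.05 -0.88]
```

View pics/above.png

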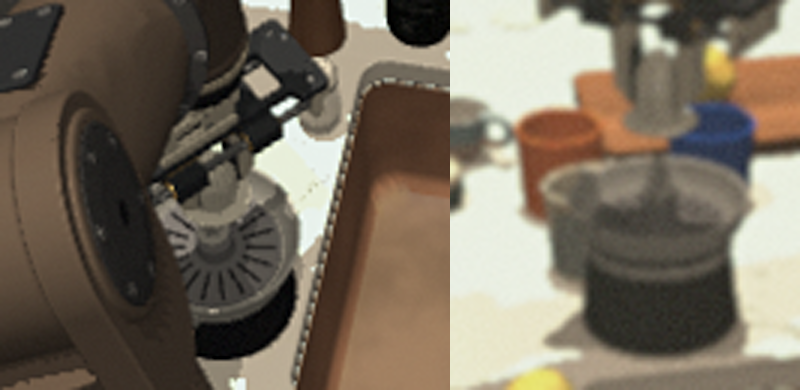

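The left crop (top camera) shows the skirt at crop (205,210), right above the spindle at (210,235). The right crop (side camera) shows the skirt centred near (660,125) over the spindle at (663,165). I compare the skirt and rim positions within each camera.

Run:
```python
from m import *
tcp=np.array(readout.observe()["position"])
for n in("top","side"):
    im=np.load(n+".npz")["im"]; d=np.load(n+".npz")["d"]; W=cloud(n,d)
    R=np.hypot(W[...,0]-.535,W[...,1]-.208)
    w=W[(R<.04)&(W[...,2]>.18)&(W[...,2]<.193)]
    rr=np.hypot(w[:,0]-.535,w[:,1]-.208); e=w[rr>.024]
    f=least_squares(lambda p:np.hypot(e[:,0]-p[0],e[:,1]-p[1])-.0295,[.535,.208],loss="soft_l1",f_scale=.001)
    print(n,len(w),len(e),"skirt fit",f.x.round(4),"bbox",w.min(0).round(4),w.max(0).round(4),"mec",np.round(cv2.minEnclosingCircle((w[:,:2]*1000).astype(np.float32))[0],1))
    # rim now: visible inner/outer
    r=W[(abs(W[...,2]-.1165)<.003)&(R<.09)&(R>.055)]
    g=least_squares(lambda p:np.hypot(r[:,0]-p[0],r[:,1]-p[1])-.072,[.537,.211],loss="soft_l1",f_scale=.001)
    print("  rim now",len(r),g.x.round(4),"diff rim-skirt",(g.x-f.x).round(4))
print(tcp.round(4))
```

```text
top 135 86 skirt fit [0.5376 0.2086] bbox [0.5059 0.1766 0.1809] [0.5537 0.2287 0.1929] mec [533.5 204.2]
  rim now 80 [0.5362 0.2134] diff rim-skirt [-0.0014  0.0048]
side 83 48 skirt fit [0.536  0.2085] bbox [0.5108 0.1718 0.1838] [0.5668 0.2278 0.1928] mec [535.9 201. ]
  rim now 81 [0.5388 0.2094] diff rim-skirt [0.0029 0.001 ]
[0.5356 0.206  0.2029]
```

Call:
move_arm:
  series:
    - [0.001,0.005,-0.015,0,0,0]
    - [0.001,0.005,-0.03,0,0,0]
    - [0.001,0.005,-0.041,0,0,0]
    - [0.001,0.005,-0.041,0,0,0]

```text
clock: 6.5
position: [0.5349, 0.211, 0.1698]
ee_rot: [2.863, 1.293, -0.004]
force: [0.2, 0.4, -1.2]
width: 0.395
gripper_force: 25.0
```

```bash
python3 st.py
```

```text
t 6.5 p [0.5349 0.211  0.1698] closing -41.38 rotz -0.0042 F [ 0.24  0.42 -1.17] M [-0.07  0.09 -0.  ] w 36.3 j [-0.93  0.46  0.65  1.81 -0.33  0.99 -0.86]
```

Call:
move_arm:
  series:
    - [0,0,-0.004,0,0,0]
    - [0,0,-0.008,0,0,0]
    - [0,0,-0.01,0,0,0]
    - [0,0,-0.01,0,0,0]

```text
clock: 6.9
position: [0.5359, 0.2114, 0.1638]
ee_rot: [2.863, 1.293, -0.0]
force: [-0.9, -0.2, -0.8]
width: 0.396
gripper_force: 25.0
```

```bash
python3 st.py
```

```text
t 6.9 p [0.5359 0.2114 0.1638] closing -41.37 rotz -0.0002 F [-0.85 -0.19 -0.76] M [-0.13  0.14  0.01] w 36.4 j [-0.93  0.47  0.65  1.81 -0.34  0.97 -0.86]
```

Call:
move_arm:
  series:
    - [0,0,-0.0015,0,0,0]
    - [0,0,-0.003,0,0,0]
    - [0,0,-0.004,0,0,0]

```text
clock: 7.2
position: [0.5359, 0.2114, 0.1609]
ee_rot: [2.863, 1.293, 0.0]
force: [0.5, -0.4, -1.5]
width: 0.396
gripper_force: 25.0
```

```bash
python3 st.py
```

```text
t 7.2 p [0.5359 0.2114 0.1609] closing -41.37 rotz 0.0001 F [ 0.49 -0.43 -1.47] M [-0.08  0.05 -0.  ] w 36.4 j [-0.92  0.47  0.65  1.82 -0.34  0.97 -0.86]
```

Call:
move_arm:
  series:
    - [0,0,-0.0015,0,0,0]
    - [0,0,-0.003,0,0,0]
    - [0,0,-0.004,0,0,0]

```text
clock: 7.5
position: [0.5361, 0.2119, 0.1581]
ee_rot: [-2.862, -1.294, -0.001]
force: [-1.0, 1.5, 3.9]
width: 0.396
gripper_force: 25.0
```

```bash
python3 st.py
```

```text
t 7.5 p [0.5361 0.2119 0.1581] closing -41.36 rotz -0.0011 F [-1.02  1.54  3.94] M [0.27 0.34 0.02] w 36.4 j [-0.92  0.47  0.64  1.82 -0.34  0.96 -0.85]
```

Call:
move_arm:
  series:
    - [0,0,0.002,0,0,0]
    - [-0.0007,0.0013,0.002,0,0,0]
    - [-0.0007,0.0013,0,0,0,0]
    - [-0.0007,0.0013,0,0,0,0]

```text
clock: 7.9
position: [0.5353, 0.2123, 0.1576]
ee_rot: [2.863, 1.293, -0.001]
force: [0.5, 0.4, -0.8]
width: 0.399
gripper_force: 25.0
```

```bash
python3 st.py
```

```text
t 7.9 p [0.5353 0.2123 0.1576] closing -41.37 rotz -0.0006 F [ 0.51  0.4  -0.84] M [ 0.03  0.14 -0.01] w 36.7 j [-0.92  0.47  0.64  1.82 -0.34  0.96 -0.86]
```

Call:
move_arm:
  series:
    - [0,0,-0.001,0,0,0]
    - [0,0,-0.002,0,0,0]
    - [0,0,-0.003,0,0,0]

```text
clock: 8.2
position: [0.5354, 0.2123, 0.1556]
ee_rot: [2.863, 1.293, 0.0]
force: [-0.4, 1.4, -1.0]
width: 0.399
gripper_force: 25.0
```

```bash
python3 st.py
```

```text
t 8.2 p [0.5354 0.2123 0.1556] closing -41.37 rotz 0.0 F [-0.36  1.36 -1.  ] M [ 0.04  0.14 -0.06] w 36.7 j [-0.92  0.48  0.64  1.82 -0.34  0.96 -0.85]
```

Call:
move_arm:
  series:
    - [0,0.0005,-0.001,0,0,0]
    - [0,0.0005,-0.002,0,0,0]
    - [0,0.0005,-0.002,0,0,0]

```text
clock: 8.5
position: [0.5353, 0.2126, 0.154]
ee_rot: [2.863, 1.293, -0.0]
force: [-0.1, -0.1, -1.8]
width: 0.398
gripper_force: 25.0
```

```bash
python3 st.py
```

```text
t 8.5 p [0.5353 0.2126 0.154 ] closing -41.38 rotz -0.0004 F [-0.14 -0.15 -1.84] M [-0.08  0.06  0.  ] w 36.6 j [-0.92  0.48  0.64  1.82 -0.34  0.95 -0.85]
```

Call:
move_arm:
  series:
    - [0,0,-0.0008,0,0,0]
    - [0,0,-0.0015,0,0,0]
    - [0,0,-0.0015,0,0,0]

```text
clock: 8.8
position: [0.5354, 0.2127, 0.153]
ee_rot: [2.863, 1.293, -0.0]
force: [0.3, -0.4, -0.9]
width: 0.395
gripper_force: 25.0
```

```bash
python3 st.py
```

```text
t 8.8 p [0.5354 0.2127 0.153 ] closing -41.37 rotz -0.0001 F [ 0.28 -0.42 -0.89] M [-0.04  0.08 -0.02] w 36.3 j [-0.92  0.48  0.64  1.82 -0.35  0.95 -0.85]
```

Call:
move_arm:
  series:
    - [0,0,-0.0006,0,0,0]
    - [0,0,-0.001,0,0,0]
    - [0,0,-0.001,0,0,0]

```text
clock: 9.1
position: [0.5355, 0.2127, 0.1526]
ee_rot: [-2.863, -1.293, -0.0]
force: [-0.7, 0.6, 2.8]
width: 0.396
gripper_force: 25.0
```

```bash
python3 st.py
```

```text
t 9.1 p [0.5355 0.2127 0.1526] closing -41.38 rotz -0.0004 F [-0.66  0.61  2.83] M [-0.2   0.47  0.02] w 36.4 j [-0.92  0.48  0.64  1.82 -0.35  0.95 -0.85]
```

Contact is about 3.7 N at the unmeshed height of 0.1526, below the 5 N spring preload. Now sweeping yaw in light contact.

Call:
move_arm:
  series:
    - [0,0,0.0002,0,0,0.03]
    - [0,0,0.0002,0,0,0.06]
    - [0,0,0.0002,0,0,0.09]
    - [0,0,0.0002,0,0,0.09]

```text
clock: 9.5
position: [0.5357, 0.2129, 0.1526]
ee_rot: [-2.798, -1.429, -0.001]
force: [0.5, -0.1, 3.5]
width: 0.395
gripper_force: 25.0
```

```bash
python3 st.py
```

```text
t 9.5 p [0.5357 0.2129 0.1526] closing -35.87 rotz -0.0011 F [ 0.47 -0.15  3.47] M [-0.06  0.09 -0.04] w 36.4 j [-0.9   0.47  0.61  1.82 -0.33  0.95 -0.77]
```

Call:
move_arm:
  series:
    - [0,0,0.0001,0,0,0.03]
    - [0,0,0.0001,0,0,0.06]
    - [0,0,0.0001,0,0,0.09]
    - [0,0,0.0001,0,0,0.09]

```text
clock: 9.9
position: [0.5356, 0.2128, 0.1526]
ee_rot: [2.727, 1.559, 0.001]
force: [0.3, 0.5, 3.7]
width: 0.397
gripper_force: 25.0
```

```bash
python3 st.py
```

```text
t 9.9 p [0.5356 0.2128 0.1526] closing -30.48 rotz 0.0006 F [0.35 0.54 3.7 ] M [-0.02 -0.07 -0.04] w 36.5 j [-0.89  0.47  0.59  1.82 -0.32  0.94 -0.69]
```

Call:
move_arm:
  series:
    - [0,0,0.0001,0,0,0.035]
    - [0,0,0.0001,0,0,0.07]
    - [0,0,0.0001,0,0,0.1]
    - [0,0,0.0001,0,0,0.1]

```text
clock: 10.3
position: [0.5354, 0.2127, 0.1526]
ee_rot: [-2.643, -1.699, -0.0]
force: [1.2, -1.2, 3.4]
width: 0.398
gripper_force: 25.0
```

```bash
python3 st.py
```

```text
t 10.3 p [0.5354 0.2127 0.1526] closing -24.54 rotz -0.0 F [ 1.25 -1.16  3.37] M [-0.09 -0.07 -0.05] w 36.6 j [-0.87  0.46  0.56  1.82 -0.3   0.94 -0.61]
```

Call:
move_arm:
  series:
    - [0,0,0,0,0,0.03]
    - [0,0,0,0,0,0.06]
    - [0,0,0,0,0,0.09]
    - [0,0,0,0,0,0.09]

```text
clock: 10.7
position: [0.5353, 0.2126, 0.1526]
ee_rot: [-2.559, -1.822, 0.0]
force: [-0.0, -0.2, 3.1]
width: 0.395
gripper_force: 25.0
```

```bash
python3 st.py
```

```text
t 10.7 p [0.5353 0.2126 0.1526] closing -19.09 rotz 0.0002 F [-0.02 -0.21  3.1 ] M [-0.2 -0.   0. ] w 36.3 j [-0.85  0.46  0.54  1.82 -0.28  0.94 -0.52]
```

Call:
move_arm:
  series:
    - [0,0,0,0,0,0.035]
    - [0,0,0,0,0,0.07]
    - [0,0,0,0,0,0.1]
    - [0,0,0,0,0,0.1]

```text
clock: 11.1
position: [0.5352, 0.2126, 0.1524]
ee_rot: [-2.461, -1.953, 0.001]
force: [-0.1, 0.7, 0.7]
width: 0.398
gripper_force: 25.0
```

```bash
python3 st.py
```

```text
t 11.1 p [0.5352 0.2126 0.1524] closing -13.14 rotz 0.0007 F [-0.07  0.66  0.7 ] M [-0.24  0.04 -0.02] w 36.6 j [-0.83  0.46  0.51  1.82 -0.27  0.94 -0.44]
```

Call:
move_arm:
  series:
    - [0,0,0,0,0,0.035]
    - [0,0,0,0,0,0.07]
    - [0,0,0,0,0,0.1]
    - [0,0,0,0,0,0.1]

```text
clock: 11.5
position: [0.5351, 0.2128, 0.1523]
ee_rot: [-2.355, -2.078, 0.001]
force: [1.4, 0.9, -1.1]
width: 0.397
gripper_force: 25.0
```

```bash
python3 st.py
```

```text
t 11.5 p [0.5351 0.2128 0.1523] closing -7.15 rotz 0.0009 F [ 1.43  0.86 -1.09] M [-0.02  0.07  0.01] w 36.5 j [-0.81  0.45  0.48  1.82 -0.25  0.93 -0.35]
```

The vertical force fell away near closing -7°, close to the image prediction of -6.5°, so the splines have dropped in. Probing down.

Call:
move_arm:
  series:
    - [0,0,-0.0007,0,0,0]
    - [0,0,-0.0013,0,0,0]
    - [0,0,-0.0013,0,0,0]

```text
clock: 11.8
position: [0.5353, 0.2127, 0.1515]
ee_rot: [-2.356, -2.078, 0.0]
force: [0.6, 0.0, -1.1]
width: 0.395
gripper_force: 25.0
```

```bash
python3 st.py
```

```text
t 11.8 p [0.5353 0.2127 0.1515] closing -7.2 rotz 0.0004 F [ 0.56  0.04 -1.12] M [-0.07  0.01 -0.01] w 36.3 j [-0.81  0.45  0.48  1.82 -0.25  0.93 -0.35]
```

Call:
move_arm:
  series:
    - [0,0,-0.0013,0,0,0]
    - [0,0,-0.0027,0,0,0]
    - [0,0,-0.004,0,0,0]
    - [0,0,-0.0053,0,0,0]
    - [0,0,-0.0053,0,0,0]

```text
clock: 12.3
position: [0.5354, 0.2128, 0.1475]
ee_rot: [-2.356, -2.078, 0.0]
force: [0.2, 0.3, -1.2]
width: 0.399
gripper_force: 25.0
```

```bash
python3 st.py
```

```text
t 12.3 p [0.5354 0.2128 0.1475] closing -7.17 rotz 0.0001 F [ 0.16  0.26 -1.17] M [-0.03 -0.01 -0.03] w 36.7 j [-0.81  0.46  0.48  1.82 -0.26  0.92 -0.34]
```

Call:
move_arm:
  series:
    - [0,0,-0.0013,0,0,0]
    - [0,0,-0.0027,0,0,0]
    - [0,0,-0.004,0,0,0]
    - [0,0,-0.0055,0,0,0]
    - [0,0,-0.0055,0,0,0]

```text
clock: 12.8
position: [0.5354, 0.2128, 0.1434]
ee_rot: [2.356, 2.078, -0.0]
force: [-0.1, 1.5, -2.0]
width: 0.397
gripper_force: 25.0
```

```bash
python3 st.py
```

```text
t 12.8 p [0.5354 0.2128 0.1434] closing -7.17 rotz -0.0002 F [-0.08  1.5  -1.96] M [-0.05 -0.    0.05] w 36.5 j [-0.81  0.46  0.48  1.82 -0.26  0.92 -0.34]
```

Call:
move_arm:
  series:
    - [0,0,-0.0008,0,0,0]
    - [0,0,-0.0015,0,0,0]
    - [0,0,-0.0023,0,0,0]
    - [0,0,-0.0023,0,0,0]

```text
clock: 13.2
position: [0.5354, 0.2127, 0.1419]
ee_rot: [-2.356, -2.078, -0.0]
force: [0.4, 0.9, -0.8]
width: 0.395
gripper_force: 25.0
```

```bash
python3 st.py
```

```text
t 13.2 p [0.5354 0.2127 0.1419] closing -7.18 rotz -0.0001 F [ 0.44  0.93 -0.8 ] M [-0.02  0.11  0.03] w 36.4 j [-0.81  0.46  0.47  1.83 -0.26  0.91 -0.34]
```

Call:
move_arm:
  series:
    - [0,0,0,0,0,0]
    - [0,0,0,0,0,0]
    - [0,0,-0.0013,0,0,0]
    - [0,0,-0.0013,0,0,0]
  squeeze: 45

```text
clock: 13.6
position: [0.5355, 0.2128, 0.141]
ee_rot: [-2.356, -2.078, -0.0]
force: [-1.8, -0.6, 3.8]
width: 0.395
gripper_force: 45.0
```

```bash
python3 st.py
```

```text
t 13.6 p [0.5355 0.2128 0.141 ] closing -7.17 rotz -0.0004 F [-1.76 -0.63  3.77] M [-0.09  0.36 -0.06] w 36.4 j [-0.81  0.47  0.47  1.83 -0.26  0.91 -0.34]
```

Call:
move_arm:
  series:
    - [0,0,-0.0013,0,0,0]
    - [0,0,-0.0027,0,0,0]
    - [0,0,-0.004,0,0,0]
    - [0,0,-0.004,0,0,0]

```text
clock: 14.0
position: [0.5355, 0.2127, 0.138]
ee_rot: [-2.356, -2.078, -0.0]
force: [-1.7, 0.0, 7.0]
width: 0.394
gripper_force: 45.0
```

```bash
python3 st.py
```

```text
t 14.0 p [0.5355 0.2127 0.138 ] closing -7.18 rotz -0.0004 F [-1.72  0.02  7.03] M [-0.15  0.56  0.06] w 36.2 j [-0.81  0.47  0.47  1.83 -0.27  0.9  -0.34]
```

Call:
move_arm:
  series:
    - [0,0,-0.001,0,0,0]
    - [0,0,-0.002,0,0,0]
    - [0,0,-0.002,0,0,0]
    - [0,0,-0.002,0,0,0]

```text
clock: 14.4
position: [0.5355, 0.2128, 0.1367]
ee_rot: [-2.356, -2.078, -0.001]
force: [-2.9, -0.5, 8.1]
width: 0.394
gripper_force: 45.1
```

```bash
python3 st.py
python3 - <<'E'
from m import *
a,d=snap("top"); b,e=snap("side")
for n in("top","side"):
    W=cloud(n,np.load(n+".npz")["d"]); R=np.hypot(W[...,0]-.536,W[...,1]-.2125)
    w=W[(R<.029)&(R>.022)&(W[...,2]>.115)&(W[...,2]<.135)]; print(n,len(w),"skirt top z",np.median(w[:,2]).round(4))
A=cv2.resize(a[150:280,180:330],(450,390),interpolation=cv2.INTER_CUBIC)
B=cv2.resize(b[150:250,260:350],(350,390),interpolation=cv2.INTER_CUBIC)
cv2.imwrite("pics/pressed.png",np.hstack([A,B])[...,::-1])
E
```

```text
t 14.4 p [0.5355 0.2128 0.1367] closing -7.18 rotz -0.0006 F [-2.92 -0.47  8.11] M [-0.18  0.73  0.01] w 36.2 j [-0.81  0.47  0.47  1.83 -0.27  0.9  -0.34]
top 57 skirt top z 0.1229
side 46 skirt top z 0.1215
```

View pics/pressed.png

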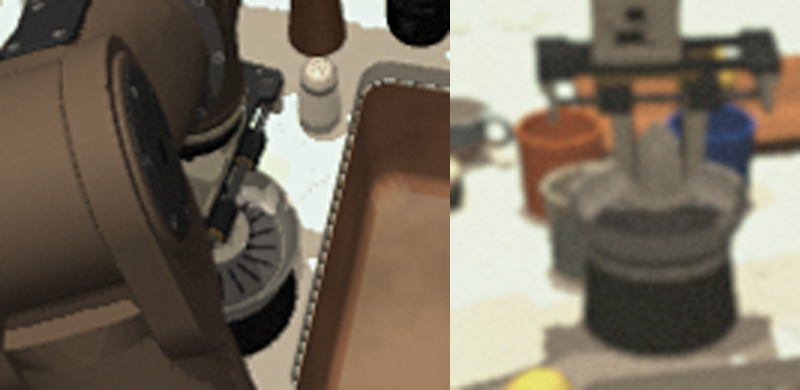

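The cone sits in the bowl at side crop (655,165), held by the fingers, with skirt top z≈0.122. The TCP is about 4.7 mm below collar contact and the spring push is about 9 N, so it is past the 3.5 mm switch point and short of the stop. The glass at (565,225) is untouched.

```bash
python3 st.py && python3 -c "
from cell import ticket
print(ticket.sign_off())"
```

```text
t 14.5 p [0.5355 0.2128 0.1367] closing -7.17 rotz -0.0007 F [-3.19  0.36  8.65] M [-0.17  0.7   0.01] w 35.8 j [-0.81  0.47  0.47  1.83 -0.27  0.9  -0.34]
the job is handed in; nothing more can be done
None
```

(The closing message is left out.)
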